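# Lock the die heads away in the code-locked drawer

### The arm

A 6-joint arm with a two-finger parallel gripper is mounted at the origin on the work surface. World frame = base frame: x ahead of the robot, y to its left, z up, the work surface at z = 0. Lengths are in m, angles in rad, forces in N, time in s.
With the tool pointing down it reaches from about 0.375 to 0.825 m from the base axis. Payload 5.5 kg.
Tool frame: the origin (TCP) lies at the very end of the fingers, on their centre line; the grasp point (between the pads) lies 19 mm behind it (manip.grip_depth is the z of the grasp point in the tool frame, in m); z points along the fingers, y is the line along which they close (so a half turn about z gives the same grasp; the last joint's range is limited). The gripper opens to 85 mm and grips with 20 to 120 N. Pads are 22 mm wide; open, the fingers measure 114 mm over their backs; the gripper's body (76 mm by 85 mm) begins 54 mm behind the grasp point. The pads swing forward as they close: fully open they stand 13 mm farther back than shut.
Start: joints at [-1.181, 0.314, -0.047, 1.21, 0, 1.571], TCP at [0.228, -0.555, 0.231] pointing down, gripper open.
Joint ranges: [-2.67, 2.67], [-0.69, 1.73], [-1.03, 1.25], [-2.08, 2.16], [-1.42, 1.45], [-3.14, 3.14]. Speed limits (rad/s): [2.39, 2.39, 3.01, 3.14, 3.14, 3.14].

### API

Orientations are given as a rotation vector (axis times angle).
In Python, from bench import manip, viewer, ticket, nets gives the robot as it stands. The module is installed in compiled form; this text tells all that it offers.
- The arm moves only by the tool apply_moves, never from a script. Its arguments are lists of equal length, an entry for each row: "grip": the closure, from -1 (fully open) to 1 (shut); "dp": the shift along the world's x, y, z in cm, a list of three; "turn": the turn, a rotation vector about the world's x, y, z in degrees, a list of three. A call has 1 to 20 rows; each row shifts and turns the commanded pose from where the row before left it; what a row does not reach is not made up. A row lasts 1/8 s, in which the tool goes at most 62.5 mm and 10.7 degrees, less where a joint would pass 70% of its speed; a pose out of reach is approached as far as the arm can. A call with a gripper value outside its range is refused whole. The fingers move at their own pace and stop on an object; the grip force is fixed at half the most. Time passes only in rows, so rows that do not move let the fingers close. It gives the time, the measured TCP pose, the force, the opening and the grip force at its end, in the units of the state.
- manip.read_state(): the state, without advancing time (a new reading comes with each control period).
- viewer.get_image(name): name is "scene" or "top"; returns (picture, depth): 420x560x3 uint8, blue, green, red; 420x560 float32, m along the optical axis (not along the pixel's ray), 0 where there is no reading.
- viewer.calibration(name): a dict with "fx", "fy", "cx", "cy" (pixels), "k1" (the pictures are not rectified: a ray, as slopes to the right and down, at radius r is drawn at 1 + k1 r^2 times it, then the intrinsics apply), "origin" and "attitude" of the camera in the world. Camera axes: x right, y down, z forward; pixel columns grow to the right and rows downward; lengths in m; the calibration is good to about 2 mm. A picture is of the moment at which its call begins. calibration takes no time and is no camera call.
- ticket.hand_in(): hands the job in; it is judged then, once.
Trained networks look in the newest picture that a camera, given by its name, has taken for a name from the list of things; names that differ only in an ending like _2 or _b are one class to them, and where a whole thing is asked for, a point or a joint stands for the part that bears it (a point fixed in the world has none). Each returns a list of dicts, best first, with "conf" (0 to 1); they miss things now and then, are a little off and sometimes report something else, mostly with a low value. They report only what shows in the picture. A call takes as long as a camera call. They do not tell look-alikes from the thing itself.
- nets.trace(name, camera): "region" (420x560 bool, what is visible of it) and "point" ([column, row] in pixels, amid what is visible of it).
The state is a dict: "t": time; "joint_pos": joint angles; "dq": joint speeds; "joint_torque": joint torques, N m; "ee_pos": TCP position; "tcp_rot": TCP orientation; "wrist_force": force on the tool from outside, world axes, zero at the start; "moment": the same for the moment, N m; "finger_gap": finger opening in m; "finger_force": force on a finger pad.
Only numpy, scipy, OpenCV 4.12 (cv2) and the standard library are available. Lean on these libraries where they do the work, as an engineer would, in place of code of your own. Each camera call takes 0.05 s, during which the arm holds its last target. There are 200 camera calls.

### The job

Roll the cabinet's three thumbwheels to the code 2-6-4 (front, middle, back), pull the drawer fully out and put every die head that is on the bench into its own numbered pocket, collar up and seated on the pocket's floor: smallest size in pocket 1, then 2, 3, and the largest in pocket 4 (leave a missing size's pocket empty). Then push the drawer fully home and roll the front wheel to 0 to lock it, leaving the middle wheel on 6 and the back wheel on 4. Leave everything else on the bench and on the cabinet where it is.

Things in the scene. Friction and masses are not known exactly. Their poses are not given: they have to be found in the camera images.
- cabinet: grey steel bench cabinet, fixed, 200 deep (x) x 440 wide (y) x 100 high, one drawer; wheel lock in the left end of its flat top. Origin: centre of its underside, on the bench; x axis from front to back, y to the left seen from the front, z up. The drawer front is a plate in front of the case, outer face at x = -116 mm when shut, top edge 88 high. A tape measure and a pipe elbow stand on the top.
- drawer (a joint): how far the drawer is pulled out (m), along the cabinet's -x: 0 shut, 0.105 fully out at its stop. Slides stiffly (2 N) and stays where it is left. Steel lugs on its left side pass the three wheels, outward or inward, only while each shows its code number (2-6-4); else the drawer is locked, with 1.5 mm of play.
- drawer_handle (a point): middle of the drawer's bar handle: horizontal round steel bar, 130 long along the cabinet's y, about 10 thick, its axis 35 mm in front of the drawer's face and 62 mm above the bench. It moves with the drawer.
- wheel_front (a joint): front thumbwheel (nearest the drawer front), black, 18 wide, turns endlessly on an axle along cabinet x, 82 mm above the bench; middle at x -68, y 168 mm in the cabinet's frame. Value (rad, may exceed a turn) = 0.7854 x the number on top, modulo 6.2832. Rolling the top to the right (cabinet -y) raises the number, to the left lowers it.
- wheel_middle (a joint): middle thumbwheel, same make; its middle at x -26, y 168 mm in the cabinet's frame; same value. All wheels: drum of radius 26 with 8 cross ribs, 6 thick, out to radius 36; numerals 0 to 7 midway between ribs. The drum's top is 108 mm, a rib at the top 118 mm above the bench. The number on top, in line with the white lines on the cabinet top, counts.
- wheel_back (a joint): back thumbwheel, same make; its middle at x 16, y 168 mm in the cabinet's frame; same value. All wheels: a spring detent (3 to 4 N at a rib to overcome) holds each number on top, with two ribs 22.5 degrees either side of the top; pushed over halfway, the wheel clicks on to the next number and stays. At the start a wheel may stand between two numbers.
- front_numeral_2 (a point): middle of the white numeral 2 on the front wheel's drum; it goes round with the wheel and is 108 mm above the bench when it is on top at the index
- front_numeral_0 (a point): middle of the white numeral 0 on the front wheel's drum; it goes round with the wheel and is 108 mm above the bench when it is on top at the index
- middle_numeral_6 (a point): middle of the white numeral 6 on the middle wheel's drum; it goes round with the wheel and is 108 mm above the bench when it is on top at the index
- back_numeral_4 (a point): middle of the white numeral 4 on the back wheel's drum; it goes round with the wheel and is 108 mm above the bench when it is on top at the index
- pocket_1 (a point): round pocket 1 in the drawer's black rubber inlay, leftmost seen from the front, a white 1 before it: 52 in diameter, 26 deep. The point is the centre of its floor, 18 mm above the bench; the inlay's top is 44 mm above the bench. Moves with the drawer; fully out, it lies 50 mm in front of the cabinet's case.
- die_head_1: die head of a pipe threader, size 1 (smallest of four): round steel, dark body 46 in diameter, 30 high, on it a bright round collar 26 in diameter, 32 high, 62 in all, under 0.7 kg. Origin: centre of the body's underside; z up through the collar. Starts on the bench, collar up; may be absent.
- pocket_2 (a point): round pocket 2 in the drawer's black rubber inlay, second from the left seen from the front, a white 2 before it: 60 in diameter, 26 deep. The point is the centre of its floor, 18 mm above the bench; the inlay's top is 44 mm above the bench. Moves with the drawer; fully out, it lies 50 mm in front of the cabinet's case.
- die_head_2: die head of a pipe threader, size 2 (second smallest of four): round steel, dark body 54 in diameter, 30 high, on it a bright round collar 32 in diameter, 32 high, 62 in all, under 0.7 kg. Origin: centre of the body's underside; z up through the collar. Starts on the bench, collar up; may be absent.
- pocket_3 (a point): round pocket 3 in the drawer's black rubber inlay, third from the left seen from the front, a white 3 before it: 68 in diameter, 26 deep. The point is the centre of its floor, 18 mm above the bench; the inlay's top is 44 mm above the bench. Moves with the drawer; fully out, it lies 50 mm in front of the cabinet's case.
- die_head_3: die head of a pipe threader, size 3 (second largest of four): round steel, dark body 62 in diameter, 30 high, on it a bright round collar 38 in diameter, 32 high, 62 in all, under 0.7 kg. Origin: centre of the body's underside; z up through the collar. Starts on the bench, collar up; may be absent.
- pocket_4 (a point): round pocket 4 in the drawer's black rubber inlay, rightmost seen from the front, a white 4 before it: 76 in diameter, 26 deep. The point is the centre of its floor, 18 mm above the bench; the inlay's top is 44 mm above the bench. Moves with the drawer; fully out, it lies 50 mm in front of the cabinet's case.
- die_head_4: die head of a pipe threader, size 4 (largest of four): round steel, dark body 70 in diameter, 30 high, on it a bright round collar 44 in diameter, 32 high, 62 in all, under 0.7 kg. Origin: centre of the body's underside; z up through the collar. Starts on the bench, collar up; may be absent.
- pipe_tee: black pipe tee, 90 x 66 x 42; not part of the job, leave it. Origin: centre of its underside or of its length
- pipe_elbow: black pipe elbow, 71 x 71 x 42, on the cabinet; not part of the job, leave it. Origin: centre of its underside or of its length
- tape_measure: yellow tape measure, 70 x 34 x 62 high, on the cabinet; not part of the job, leave it. Origin: centre of its underside or of its length
- wrench: steel wrench, 220 long, lying; not part of the job, leave it. Origin: centre of its underside or of its length
- paste_jar: jar of thread paste, 72 in diameter, 85 high; not part of the job, leave it. Origin: centre of its underside or of its length
- tube_offcut: offcut of square steel tube, 130 x 40 x 40; not part of the job, leave it. Origin: centre of its underside or of its length
There are look-alikes about, which are no part of the job. What is shaped like the die_head_2 but green is not meant.

How it is judged:
By the outcome, as a careful person would: the job done as asked, in the order asked, and still so for the second after the job is handed in, with the robot touching nothing.
Of die_head_1, die_head_2, die_head_3, die_head_4 only 2 to 4 are there at a start; the rules pass over those that are not, and their reading is None.
At some moment in a run one of die_head_1, die_head_2, die_head_3, die_head_4 may be knocked a few centimetres aside while the robot is not near it.
It also fails if it takes over 210 s, if anything falls off the work surface, if the arm or the gripper's body presses on something with over 40 N, if the wrist force passes 120 N, or if a joint passes its speed limit or range.

## Working session

There is one attempt and no reset: what is moved stays moved. The work goes in short steps, Python scripts to look and compute and a tool call to move; the robot and the scene stay as the last step left them, time stands still between calls to the robot, and variables do not carry over. Pictures are saved under pics/ and viewed, at most 14 in all, crops included, and the job is handed in when it is done.

Besides the shell and the picture viewer there is one more tool, called as a command line: name --argument value ..., lists and objects as JSON in quotes. apply_moves: Moves the arm, as the interface text tells. Its arguments: {"type":"object","properties":{"grip":{"type":"array"},"dp":{"type":"array"},"turn":{"type":"array"}},"required":["grip","dp","turn"]}

```bash
mkdir -p pics; cat > h.py <<'E'
import numpy as np, cv2
from bench import manip, viewer, ticket, nets
from scipy.spatial.transform import Rotation as R
def cal(n):
    c=viewer.calibration(n); A=np.array(c['attitude'],float)
    c['Rm']=A if A.shape==(3,3) else R.from_rotvec(A).as_matrix()
    c['K']=np.array([[c['fx'],0,c['cx']],[0,c['fy'],c['cy']],[0,0,1.]]); c['o']=np.array(c['origin']); return c
def undist(n,px):
    c=cal(n); px=np.atleast_2d(np.array(px,float))
    d=np.stack([(px[:,0]-c['cx'])/c['fx'],(px[:,1]-c['cy'])/c['fy']],1); u=d.copy()
    for _ in range(20): u=d/(1+c['k1']*(u**2).sum(1,keepdims=True))
    return c,u
def at_z(n,px,z):
    c,u=undist(n,px); r=np.c_[u,np.ones(len(u))]@c['Rm'].T
    return c['o']+r*((z-c['o'][2])/r[:,2])[:,None]
def cloud(n,D):
    h,w=D.shape; g=np.stack(np.meshgrid(np.arange(w),np.arange(h)),-1).reshape(-1,2)
    c,u=undist(n,g); P=c['o']+(np.c_[u,np.ones(len(u))]*D.reshape(-1,1))@c['Rm'].T
    return P.reshape(h,w,3)
def proj(n,P):
    c=cal(n); q=(np.atleast_2d(P)-c['o'])@c['Rm']; u=q[:,:2]/q[:,2:]
    u=u*(1+c['k1']*(u**2).sum(1,keepdims=True)); return np.c_[u[:,0]*c['fx']+c['cx'],u[:,1]*c['fy']+c['cy']]
E
python3 - <<'E'
from h import *
for n in('scene','top'):
    I,D=viewer.get_image(n); np.savez(f'{n}0.npz',I=I,D=D); cv2.imwrite(f'pics/{n}0.png',I); print(viewer.calibration(n))
print(manip.read_state(), manip.grip_depth)
E
```

```text
{'fx': 437.4554116074822, 'fy': 437.4554116074822, 'cx': 283.37247534215385, 'cy': 203.99830696476883, 'k1': 0.0021947178889075427, 'origin': array([1.46480241, 0.37159087, 1.05231042]), 'attitude': array([-1.46334862, -2.08954852,  0.89225466])}
{'fx': 524.8068281941512, 'fy': 524.8068281941512, 'cx': 279.6844683994683, 'cy': 215.75992949551505, 'k1': 0.015680917275949193, 'origin': array([0.4023081 , 0.01518358, 1.88933813]), 'attitude': array([-2.20689717,  2.15501364, -0.09373761])}
{'t': 0.1, 'joint_pos': array([-1.18099037e+00,  3.14174493e-01, -4.79908855e-02,  1.21020417e+00,
       -2.93108320e-06,  1.57082255e+00]), 'dq': array([ 1.21841024e-04, -1.53951746e-03,  1.66050164e-03,  5.07186636e-05,
        1.36675207e-03, -9.28167452e-04]), 'joint_torque': array([ 1.29197979e-04, -5.40769565e+01,  3.40540409e+01,  1.12335428e-02,
        3.88620720e-06,  2.01344272e-05]), 'ee_pos': array([ 0.22780293, -0.55449949,  0.23050411]), 'tcp_rot': array([-3.08060547e+00, -6.08097304e-01,  4.82915814e-04]), 'wrist_force': array([ 0.52786   , -0.38710475, -0.55551765]), 'moment': array([0.04178638, 0.01470307, 0.05170089]), 'finger_force': 0.0, 'finger_gap': 0.08540633992846197} -0.0187
```

View pics/scene0.png

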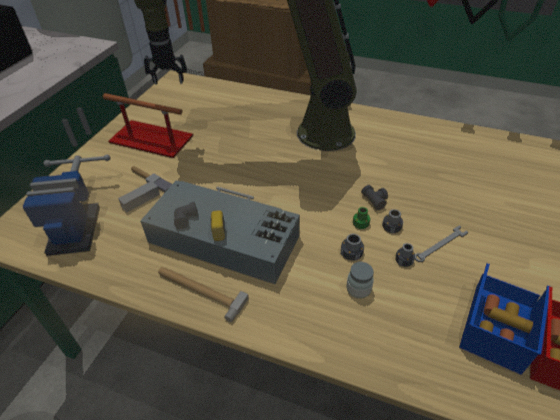

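View pics/top0.png

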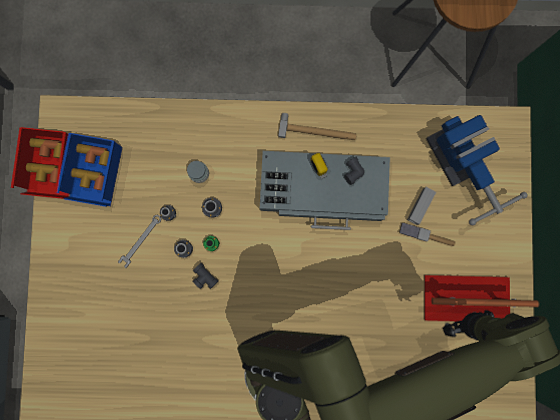

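Cabinet at top px (258–390, 150–220), with the wheels at (277,187). There are three steel die heads at (168,212), (212,207) and (183,248). The green look-alike at (211,243) is not meant. Next I'll measure the cabinet and heads, and crop the wheels and heads.

```bash
python3 - <<'E'
from h import *
Z=np.load('top0.npz'); I,D=Z['I'],Z['D']; P=cloud('top',D); 
m=np.zeros(D.shape,bool); m[140:235,245:400]=1
t=m&(abs(P[...,2]-.1)<.006)
pts=P[t][:,:2].astype(np.float32); print(len(pts), P[t][:,2].mean())
k=cv2.morphologyEx(t.astype(np.uint8),cv2.MORPH_OPEN,np.ones((3,3)))>0
print(cv2.minAreaRect(P[k][:,:2].astype(np.float32)))
for (u,v) in [(168,212),(212,207),(183,248),(211,243)]:
    w=P[v-16:v+16,u-16:u+16].reshape(-1,3)
    for nm,lo,hi in(('col',.052,.07),('body',.018,.07)):
        q=w[(w[:,2]>lo)&(w[:,2]<hi)]
        (c,r)=cv2.minEnclosingCircle(q[:,:2].astype(np.float32)); print(u,v,nm,len(q),np.round(c,4),'d',round(2*r*1000,1),'areaeq', round(2e3*np.sqrt(len(q)*np.median((1.85-0.06)**2/524.8**2)/np.pi),1), np.round(q[:,:2].mean(0),4))
a=cv2.resize(I[145:235,250:330],None,fx=5,fy=5,interpolation=cv2.INTER_CUBIC)
b=cv2.resize(I[190:265,150:230],None,fx=5,fy=5,interpolation=cv2.INTER_CUBIC)
b=cv2.copyMakeBorder(b,0,75,0,0,cv2.BORDER_CONSTANT)
cv2.imwrite('pics/c1.png',np.hstack([a,b]))
S=np.load('scene0.npz')['I']; 
a=cv2.resize(S[200:250,250:305],None,fx=9,fy=9,interpolation=cv2.INTER_CUBIC)
cv2.imwrite('pics/c2.png',a)
E
```

```text
5377 0.10007600722746252
((0.6699126362800598, -0.1417696177959442), (0.43764904141426086, 0.2005728930234909), 88.1902847290039)
168 212 col 65 [0.5592 0.4111] d 32.5 areaeq 31.0 [0.5594 0.4104]
168 212 body 185 [0.5514 0.4204] d 77.1 areaeq 52.3 [0.558  0.4075]
212 207 col 121 [0.5821 0.2543] d 44.4 areaeq 42.3 [0.5818 0.2537]
212 207 body 300 [0.5815 0.2552] d 72.2 areaeq 66.7 [0.5804 0.2523]
183 248 col 87 [0.4331 0.3511] d 38.3 areaeq 35.9 [0.4328 0.3503]
183 248 body 238 [0.4328 0.3518] d 64.8 areaeq 59.4 [0.4327 0.348 ]
211 243 col 61 [0.4536 0.2528] d 32.0 areaeq 30.1 [0.4545 0.2527]
211 243 body 183 [0.4548 0.2532] d 56.2 areaeq 52.1 [0.4538 0.2517]
```

View pics/c1.png

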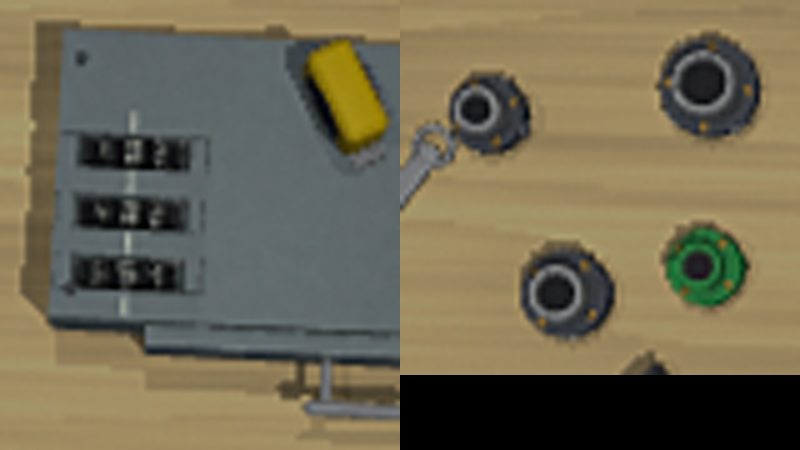

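View pics/c2.png

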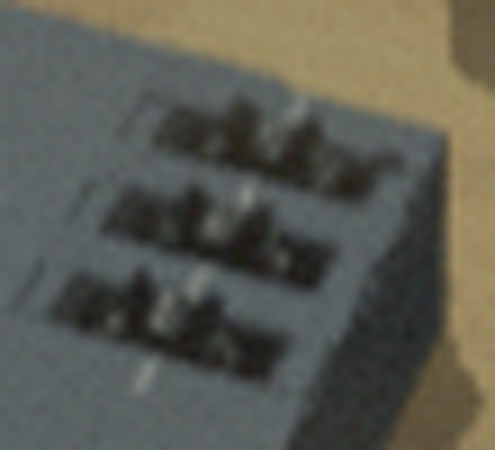

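Sizes by collar diameter: (168,212) ≈32 mm is die_head_2, (183,248) ≈38 mm is die_head_3 and (212,207) ≈44 mm is die_head_4, all steel. Size 1 is absent, since the other 32 mm collar, (211,243), is green. Next I'll unroll the wheels to read their numbers.

```bash
cat >> h.py <<'E'
YAW=np.deg2rad(-1.81); C0=np.array([0.6699,-0.1418,0.])
CR=np.array([[np.cos(YAW),-np.sin(YAW),0],[np.sin(YAW),np.cos(YAW),0],[0,0,1]])
def W(p): return np.atleast_2d(p)@CR.T+C0   # cabinet->world
WX=[-.068,-.026,.016]
def avg(n,k): return np.mean([viewer.get_image(n)[0].astype(np.float32) for _ in range(k)],0)
def unroll(n,I,xc,r=.026):
    th=np.deg2rad(np.linspace(-80,80,300)); xs=np.linspace(.011,-.011,110)  # right = -y = +th ; up=+x
    T,X=np.meshgrid(th,xs); p=np.stack([xc+X,.168-r*np.sin(T),.082+r*np.cos(T)],-1).reshape(-1,3)
    m=proj(n,W(p)).reshape(110,300,2).astype(np.float32)
    return cv2.remap(I,m[...,0],m[...,1],cv2.INTER_CUBIC)
def wheels(fn,k=6):
    out=[]
    Is={n:avg(n,k) for n in('top','scene')}
    for i in (2,1,0):
        row=[]
        for n in Is:
            u=unroll(n,Is[n],WX[i]); u=cv2.normalize(u.mean(-1),None,0,255,cv2.NORM_MINMAX)
            u[:, [150-84,150-42,150,150+42,150+84]]*=.7; u[:6,149:152]=255
            row.append(np.pad(u,4))
        out.append(np.hstack(row))
    cv2.imwrite(fn,np.vstack(out)); np.savez(fn+'.npz',**Is)
E
python3 - <<'E'
from h import *
wheels('pics/w1.png')
for nm in('front_numeral_2','middle_numeral_6','back_numeral_4','wheel_front','wheel_back','drawer_handle'):
    for n in('top','scene'):
        print(nm,n,[(round(d['conf'],2),np.round(d['point'],1).tolist(),int(d['region'].sum())) for d in nets.trace(nm,n)][:4])
E
```

```text
front_numeral_2 top []
front_numeral_2 scene [(0.62, [277.6, 213.2], 128)]
middle_numeral_6 top [(0.72, [423.0, 201.8], 509), (0.67, [273.3, 186.4], 117)]
middle_numeral_6 scene [(0.67, [274.2, 225.4], 112)]
back_numeral_4 top [(0.56, [274.5, 174.8], 98)]
back_numeral_4 scene [(0.18, [443.2, 243.6], 402)]
wheel_front top [(0.64, [277.2, 200.0], 151)]
wheel_front scene [(0.31, [403.9, 255.1], 341)]
wheel_back top [(0.59, [277.2, 175.6], 114)]
wheel_back scene [(0.49, [359.8, 278.1], 791), (0.47, [270.5, 233.8], 154)]
drawer_handle top [(0.65, [333.8, 215.5], 584), (0.49, [270.5, 199.7], 120)]
drawer_handle scene [(0.82, [235.4, 190.1], 135)][ WARN:0@18.615] global loadsave.cpp:1063 imwrite_ Unsupported depth image for selected encoder is fallbacked to CV_8U.
```

View pics/w1.png

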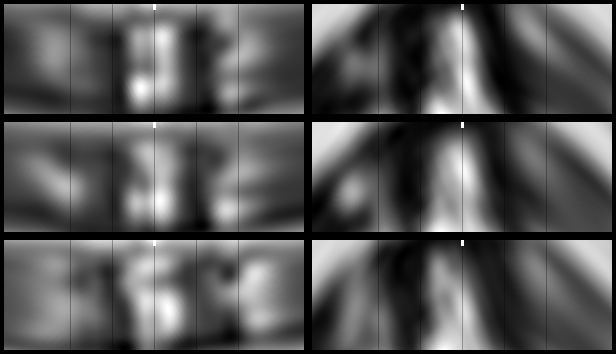

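```bash
cat > match.py <<'E'
from h import *
# px: 0.2 mm in x(vertical); theta 160deg/300px -> 0.242 mm/px at r=26
def tmpl(d,font,hmm,th,wsc):
    c=np.zeros((300,300),np.float32); s=str(d)
    (w,h),b=cv2.getTextSize(s,font,5,max(1,int(th*20/ (hmm/5.4)))) ; t=max(1,int(th*h/hmm))
    cv2.putText(c,s,(150-w//2,150+h//2),font,5,1.,t,cv2.LINE_AA)
    sy=hmm/.2/h; sx=hmm/.242/h*wsc
    M=np.array([[sx,0,75-150*sx],[0,sy,55-150*sy]],np.float32)
    c=cv2.warpAffine(c,M,(150,110),flags=cv2.INTER_AREA)
    return c
def run(fn):
    Is=np.load(fn)
    for i,nm in enumerate(('front','middle','back')):
        tot=[];best={}
        for n in('top',):
            U=unroll(n,Is[n].astype(np.float32),WX[i]).mean(-1)
            for font in(cv2.FONT_HERSHEY_SIMPLEX,cv2.FONT_HERSHEY_DUPLEX):
              for hmm in(11,13,15):
                for wsc in(.8,1.):
                  for sg in(6,9):
                    sc=np.zeros((3,8))
                    for d in range(8):
                        T=cv2.GaussianBlur(tmpl(d,font,hmm,2.2,wsc),(0,0),sg)
                        for j,off in enumerate((-84,0,84)):
                            hw=30 if off==0 else 22
                            t=T[15:95,75-hw:75+hw]
                            w=U[5:105,max(0,150+off-hw-12):150+off+hw+12]
                            sc[j,d]=cv2.matchTemplate(w,t,cv2.TM_CCOEFF_NORMED).max()
                    comb=[sc[1,v]+.5*sc[0,(v+1)%8]+.5*sc[2,(v-1)%8] for v in range(8)]
                    tot.append((comb,sc))
        C=np.array([a for a,_ in tot]); k=C.max(1).argsort()[-6:]
        print(nm,'comb',np.round(C[k].mean(0),2),'top-only',np.round(np.mean([tot[q][1][1] for q in k],0),2))
if __name__=='__main__':
    import sys; run(sys.argv[1])
E
python3 match.py pics/w1.png.npz
python3 - <<'E'
from h import *
Is=np.load('pics/w1.png.npz'); r=[]
for i in (2,1,0):
    m=W([[WX[i],.168,.108]])
    (u,v),=proj('top',m); I=Is['top'].astype(np.float32)
    c=cv2.getRectSubPix(I.mean(-1),(40,12),(float(u),float(v)))
    r.append(cv2.resize(cv2.normalize(c,None,0,255,cv2.NORM_MINMAX),None,fx=18,fy=14,interpolation=cv2.INTER_LANCZOS4))
cv2.imwrite('pics/w1b.png',np.clip(np.vstack(r),0,255).astype(np.uint8))
E
```

```text
front comb [1.16 0.96 1.05 0.99 1.14 1.33 1.07 0.93] top-only [0.66 0.59 0.57 0.59 0.62 0.68 0.7  0.47]
middle comb [1.33 1.2  1.3  1.6  1.3  1.44 1.18 1.25] top-only [0.75 0.74 0.88 0.87 0.73 0.78 0.73 0.73]
back comb [1.44 1.07 1.31 1.49 1.12 1.37 1.22 1.22] top-only [0.73 0.68 0.82 0.82 0.54 0.74 0.65 0.7 ]
```

View pics/w1b.png

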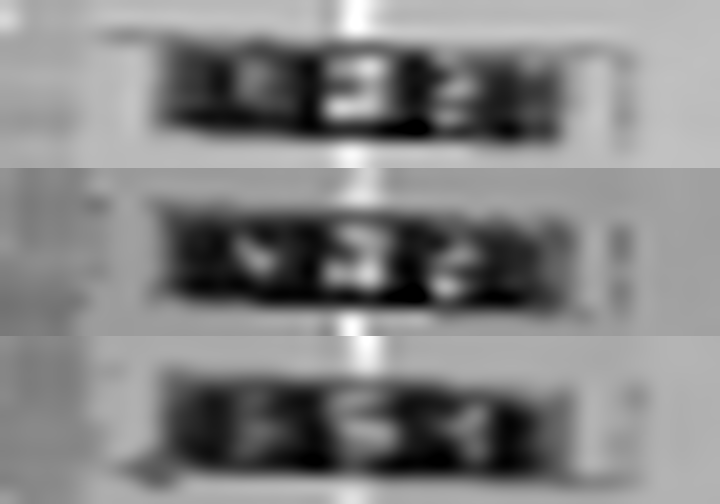

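Unrolled reading: the front wheel shows 5 (4 at right), the middle 3 (4 left, 2 right) and the back 3 (2 right). The template match agrees. So front goes −3 (roll left), middle +3 and back +1 (roll right). Moving the arm over now.

apply_moves --grip '[1,1,1,1,1,1,1,1,1,1,1,1,1,1,1]' --dp '[[2.7,3.9,0],[2.7,3.9,0],[2.7,3.9,0],[2.7,3.9,0],[2.7,3.9,0],[2.7,3.9,0],[2.7,3.9,0],[2.7,3.9,0],[2.7,3.9,0],[2.7,3.9,0],[2.7,3.9,0],[2.7,3.9,0],[2.7,3.9,0],[2.7,3.9,0],[0,0,0]]' --turn '[[0,0,4.7],[0,0,4.7],[0,0,4.7],[0,0,4.7],[0,0,4.7],[0,0,4.7],[0,0,4.7],[0,0,4.7],[0,0,4.7],[0,0,4.7],[0,0,4.7],[0,0,4.7],[0,0,4.7],[0,0,4.7],[0,0,0]]'

```text
t: 3.18
ee_pos: [0.6074, -0.0063, 0.2308]
tcp_rot: [-2.253, -2.19, -0.001]
wrist_force: [-0.2, -0.8, 0.4]
finger_gap: 0.0003
finger_force: 0.0
```

apply_moves --grip '[1,1,1,1,1,1,1]' --dp '[[0,0,-5],[0,0,-5],[0,0,-1.8],[0,0,0],[0,0.7,0],[0,0.5,0],[0,0.4,0]]' --turn '[[0,0,0],[0,0,0],[0,0,0],[0,0,0],[0,0,0],[0,0,0],[0,0,0]]'

```text
t: 4.05
ee_pos: [0.6071, 0.0066, 0.1148]
tcp_rot: [2.255, 2.183, 0.001]
wrist_force: [0.0, -8.1, 4.1]
finger_gap: 0.0003
finger_force: 3.9
```

apply_moves --grip '[1,1,1]' --dp '[[0,0.5,0],[0,0.2,0],[0,0,0]]' --turn '[[0,0,0],[0,0,0],[0,0,0]]'

```text
t: 4.42
ee_pos: [0.6076, 0.0127, 0.1154]
tcp_rot: [2.254, 2.181, 0.001]
wrist_force: [0.2, -5.7, 7.2]
finger_gap: -0.0004
finger_force: 3.6
```

apply_moves --grip '[1,1,1]' --dp '[[0,0,1.5],[0,0,3.5],[0,-2,0]]' --turn '[[0,0,0],[0,0,0],[0,0,0]]'

```text
t: 4.8
ee_pos: [0.6083, -0.0049, 0.1672]
tcp_rot: [2.252, 2.185, 0.008]
wrist_force: [0.8, -0.1, -0.4]
finger_gap: -0.0003
finger_force: 0.0
```

apply_moves --grip '[1,1,1]' --dp '[[-5,-3,2],[-6,0,0],[-6,0,0]]' --turn '[[0,0,0],[0,0,0],[0,0,0]]'

```text
t: 5.18
ee_pos: [0.4341, -0.0365, 0.1831]
tcp_rot: [-2.258, -2.184, -0.0]
wrist_force: [0.4, 0.8, 1.1]
finger_gap: -0.0001
finger_force: 0.0
```

```bash
cat >> h.py <<'E'
def look(fn,k=3):
    I=avg('top',k); r=[]
    np.savez(fn+'.npz',top=I)
    for i in (2,1,0):
        (u,v),=proj('top',W([[WX[i],.168,.108]]))
        c=cv2.getRectSubPix(I.mean(-1),(40,12),(float(u),float(v)))
        r.append(cv2.resize(cv2.normalize(c,None,0,255,cv2.NORM_MINMAX),None,fx=18,fy=14,interpolation=cv2.INTER_LANCZOS4))
    cv2.imwrite(fn,np.clip(np.vstack(r),0,255).astype(np.uint8))
E
python3 -c "
from h import *
look('pics/w2.png')"; python3 match.py pics/w2.png.npz
```

```text
front comb [1.17 1.04 1.09 1.09 1.17 1.34 1.07 1.03] top-only [0.66 0.64 0.6  0.61 0.65 0.69 0.69 0.51]
middle comb [1.33 1.2  1.3  1.6  1.3  1.44 1.19 1.26] top-only [0.75 0.74 0.88 0.87 0.73 0.78 0.73 0.73]
back comb [1.46 1.07 1.32 1.48 1.12 1.38 1.24 1.24] top-only [0.74 0.68 0.83 0.82 0.55 0.75 0.66 0.71]
```

View pics/w2.png

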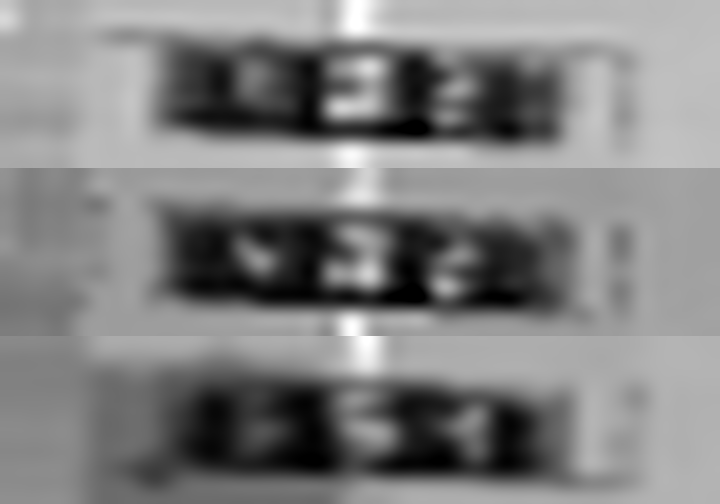

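Front is still on 5, so the push stopped short of halfway. I'll push farther.

apply_moves --grip '[1,1,1,1,1,1,1,1,1]' --dp '[[6,1,0],[6,1,0],[5.4,1,0],[0,0,-5],[0,0,-1.9],[0,0,0],[0,1.1,0],[0,0.6,0],[0,0.4,0]]' --turn '[[0,0,0],[0,0,0],[0,0,0],[0,0,0],[0,0,0],[0,0,0],[0,0,0],[0,0,0],[0,0,0]]'

```text
t: 6.45
ee_pos: [0.6108, 0.0157, 0.1155]
tcp_rot: [2.256, 2.185, 0.002]
wrist_force: [-0.6, -1.6, 2.0]
finger_gap: 0.0003
finger_force: 0.7
```

apply_moves --grip '[1,1]' --dp '[[0,0.3,0],[0,0,0]]' --turn '[[0,0,0],[0,0,0]]'

```text
t: 6.7
ee_pos: [0.6107, 0.0179, 0.1153]
tcp_rot: [2.256, 2.184, 0.001]
wrist_force: [0.0, -2.0, 5.7]
finger_gap: 0.0003
finger_force: 2.9
```

apply_moves --grip '[1,1]' --dp '[[0,0.3,0],[0,0,0]]' --turn '[[0,0,0],[0,0,0]]'

```text
t: 6.95
ee_pos: [0.6108, 0.02, 0.1153]
tcp_rot: [2.256, 2.182, 0.0]
wrist_force: [0.1, -4.2, 6.2]
finger_gap: -0.0001
finger_force: 3.1
```

apply_moves --grip '[1,1]' --dp '[[0,0.3,0],[0,0,0]]' --turn '[[0,0,0],[0,0,0]]'

```text
t: 7.2
ee_pos: [0.6108, 0.0229, 0.1153]
tcp_rot: [2.256, 2.182, -0.0]
wrist_force: [0.0, -4.1, 5.7]
finger_gap: 0.0001
finger_force: 3.1
```

apply_moves --grip '[1,1,1,1,1,1]' --dp '[[0,0.3,0.8],[0,0,3],[0,-3,3],[-6,-3,0],[-6,0,0],[-6,0,0]]' --turn '[[0,0,0],[0,0,0],[0,0,0],[0,0,0],[0,0,0],[0,0,0]]'

```text
t: 7.95
ee_pos: [0.4321, -0.0307, 0.1822]
tcp_rot: [-2.257, -2.184, -0.001]
wrist_force: [-0.3, -1.4, 0.9]
finger_gap: -0.0003
finger_force: 0.0
```

```bash
python3 -c "
from h import *
look('pics/w3.png')"; python3 match.py pics/w3.png.npz
```

```text
front comb [1.16 0.96 1.06 1.01 1.14 1.31 1.03 0.96] top-only [0.66 0.59 0.59 0.57 0.64 0.68 0.68 0.49]
middle comb [1.33 1.2  1.3  1.6  1.3  1.44 1.18 1.26] top-only [0.75 0.74 0.88 0.86 0.73 0.78 0.74 0.73]
back comb [1.46 1.07 1.32 1.48 1.12 1.38 1.23 1.24] top-only [0.74 0.68 0.83 0.83 0.55 0.75 0.67 0.71]
```

View pics/w3.png

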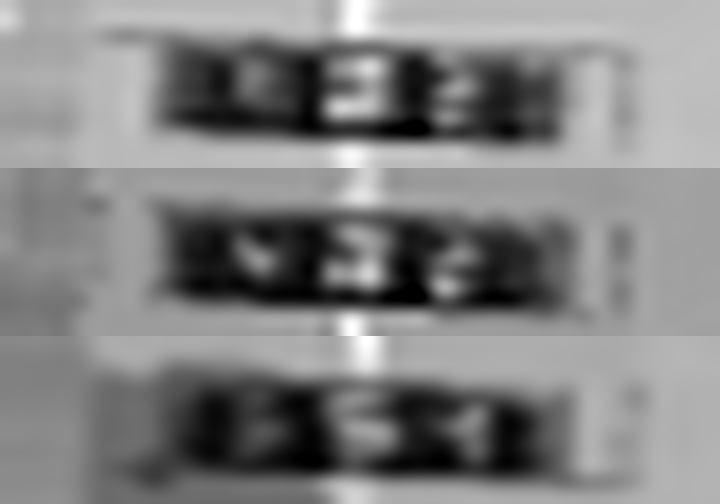

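The tip slid over the rib. I'll tilt the tool 25° so only its leading edge drops in behind the rib.

apply_moves --grip '[1,1,1,1,1,1,1,1,1]' --dp '[[6,0.7,0],[6,0.7,0],[5.6,0.8,0],[0,0,-5],[0,0,-1.9],[0,0,0],[0,0.8,0],[0,0.6,0],[0,0.6,0]]' --turn '[[8.3,0,0],[8.3,0,0],[8.4,0,0],[0,0,0],[0,0,0],[0,0,0],[0,0,0],[0,0,0],[0,0,0]]'

```text
t: 9.22
ee_pos: [0.6108, 0.0117, 0.1146]
tcp_rot: [-2.009, -1.947, -0.433]
wrist_force: [0.3, -0.7, -0.0]
finger_gap: 0.0
finger_force: 0.0
```

apply_moves --grip '[1,1]' --dp '[[0,0.6,0],[0,0,0]]' --turn '[[0,0,0],[0,0,0]]'

```text
t: 9.48
ee_pos: [0.611, 0.0166, 0.1154]
tcp_rot: [-2.011, -1.947, -0.433]
wrist_force: [-3.2, -3.9, 8.4]
finger_gap: -0.0001
finger_force: 5.2
```

apply_moves --grip '[1,1]' --dp '[[0,0.6,0],[0,0,0]]' --turn '[[0,0,0],[0,0,0]]'

```text
t: 9.72
ee_pos: [0.6113, 0.0237, 0.1167]
tcp_rot: [-2.009, -1.946, -0.437]
wrist_force: [-3.4, -1.8, 14.7]
finger_gap: 0.0
finger_force: 7.1
```

apply_moves --grip '[1,1,1,1,1,1]' --dp '[[0,0.2,0.6],[0,0,3],[0,-3,3],[-6,-3,0],[-6,0,0],[-6,0,0]]' --turn '[[0,0,0],[0,0,0],[0,0,0],[0,0,0],[0,0,0],[0,0,0]]'

```text
t: 10.48
ee_pos: [0.4326, -0.0329, 0.1794]
tcp_rot: [-2.01, -1.945, -0.431]
wrist_force: [-0.3, 0.0, 0.1]
finger_gap: -0.0001
finger_force: 0.0
```

```bash
python3 -c "
from h import *
look('pics/w4.png')
Z=np.load('top0.npz'); P=cloud('top',Z['D'])
for i in range(3):
    # height profile across wheel along y
    q=P[165:210,262:295].reshape(-1,3); l=(q-C0)@CR
    for y in np.arange(.128,.212,.006):
        s=l[(abs(l[:,0]-WX[i])<.006)&(abs(l[:,1]-y)<.003)]
        print(f'{1e3*(y-.168):.0f}:{1e3*np.median(s[:,2]) if len(s) else 0:.0f}',end=' ')
    print()
"; python3 match.py pics/w4.png.npz
```

```text
-40:55 -34:52 -28:97 -22:98 -16:103 -10:110 -4:109 2:111 8:109 14:112 20:102 26:94 32:95 38:57 
-40:98 -34:94 -28:95 -22:97 -16:100 -10:115 -4:109 2:109 8:109 14:114 20:99 26:97 32:98 38:96 
-40:96 -34:11 -28:96 -22:95 -16:105 -10:118 -4:107 2:110 8:107 14:115 20:102 26:95 32:95 38:14 
front comb [0.88 0.69 0.7  0.52 0.74 0.89 0.93 0.73] top-only [0.41 0.32 0.3  0.13 0.37 0.35 0.47 0.17]
middle comb [1.33 1.2  1.3  1.6  1.3  1.44 1.19 1.26] top-only [0.75 0.74 0.88 0.87 0.73 0.78 0.73 0.73]
back comb [1.43 1.06 1.31 1.48 1.11 1.36 1.22 1.22] top-only [0.73 0.67 0.82 0.82 0.54 0.74 0.65 0.7 ]
```

View pics/w4.png

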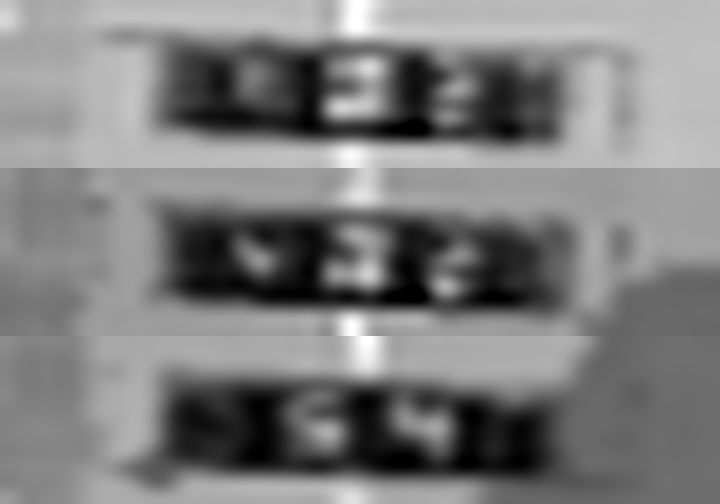

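Front is now between 5 and 4, so it was partly pushed. The fingertip is narrower than I assumed, so I'll go in lower and push farther.

apply_moves --grip '[1,1,1,1,1,1,1]' --dp '[[6,1.5,0],[6,1.5,0],[5.6,1.5,0],[0,0,-5],[0,0,-2.0],[0,0,0],[0,0.5,0]]' --turn '[[0,0,0],[0,0,0],[0,0,0],[0,0,0],[0,0,0],[0,0,0],[0,0,0]]'

```text
t: 11.5
ee_pos: [0.611, 0.0147, 0.1079]
tcp_rot: [-2.013, -1.947, -0.425]
wrist_force: [-3.9, -14.1, 6.6]
finger_gap: 0.0002
finger_force: 11.2
```

apply_moves --grip '[1,1]' --dp '[[0,0.5,0],[0,0,0]]' --turn '[[0,0,0],[0,0,0]]'

```text
t: 11.75
ee_pos: [0.6121, 0.0218, 0.1106]
tcp_rot: [-2.01, -1.947, -0.433]
wrist_force: [-1.4, -3.7, 5.4]
finger_gap: 0.0001
finger_force: 6.0
```

apply_moves --grip '[1,1]' --dp '[[0,0.6,0],[0,0,0]]' --turn '[[0,0,0],[0,0,0]]'

```text
t: 12.0
ee_pos: [0.6125, 0.0292, 0.1111]
tcp_rot: [-2.008, -1.947, -0.437]
wrist_force: [-0.0, -0.2, 5.4]
finger_gap: 0.0001
finger_force: 3.2
```

apply_moves --grip '[1,1,1,1,1,1,1,1,1,1]' --dp '[[0,0,2.5],[0,-3.1,0],[0,0,-2.6],[0,0,0],[0,0.6,0],[0,0.6,0],[0,0.6,0],[0,0.6,0],[0,0.6,0],[0,0.2,0]]' --turn '[[0,0,0],[0,0,0],[0,0,0],[0,0,0],[0,0,0],[0,0,0],[0,0,0],[0,0,0],[0,0,0],[0,0,0]]'

```text
t: 13.25
ee_pos: [0.6121, 0.0299, 0.1109]
tcp_rot: [-2.009, -1.948, -0.436]
wrist_force: [-0.4, -1.0, 5.6]
finger_gap: 0.0
finger_force: 4.5
```

apply_moves --grip '[1,1,1,1,1,1]' --dp '[[0,0,0.6],[0,0,3],[0,-3,3],[-6,-3,0],[-6,0,0],[-6,0,0]]' --turn '[[0,0,0],[0,0,0],[0,0,0],[0,0,0],[0,0,0],[0,0,0]]'

```text
t: 14.0
ee_pos: [0.4328, -0.0288, 0.1748]
tcp_rot: [-2.01, -1.945, -0.432]
wrist_force: [-0.7, -0.5, 0.3]
finger_gap: 0.0001
finger_force: 0.0
```

```bash
python3 -c "
from h import *
look('pics/w5.png')"; python3 match.py pics/w5.png.npz
```

```text
front comb [1.36 0.9  1.16 1.28 1.16 1.25 1.14 1.06] top-only [0.75 0.67 0.79 0.76 0.7  0.72 0.73 0.65]
middle comb [1.33 1.2  1.3  1.6  1.3  1.44 1.19 1.26] top-only [0.75 0.74 0.88 0.87 0.73 0.78 0.74 0.73]
back comb [1.46 1.07 1.32 1.48 1.12 1.38 1.24 1.24] top-only [0.74 0.68 0.83 0.83 0.55 0.75 0.67 0.71]
```

View pics/w5.png

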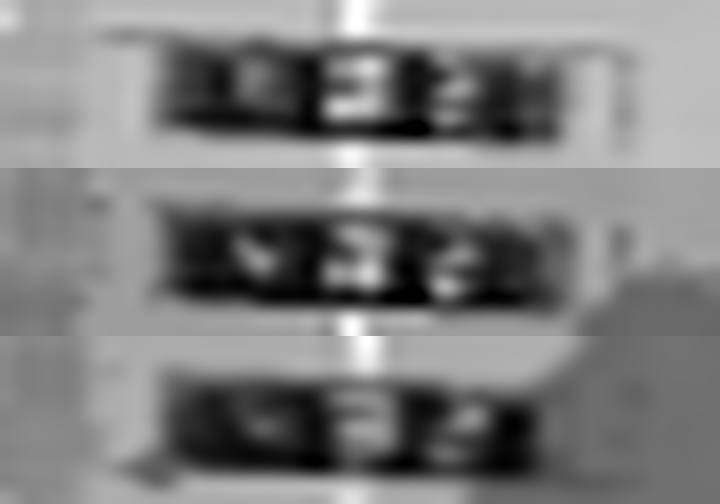

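Front is now on 3, with the same picture as the middle wheel. One more left push, then I'll tilt the other way for the middle wheel.

apply_moves --grip '[1,1,1,1,1,1,1,1,1,1,1]' --dp '[[6,0.9,0],[6,0.9,0],[5.8,0.9,0],[0,0,-5],[0,0,-1.7],[0,0,0],[0,0.7,0],[0,0.6,0],[0,0.6,0],[0,0.6,0],[0,0.6,0]]' --turn '[[0,0,0],[0,0,0],[0,0,0],[0,0,0],[0,0,0],[0,0,0],[0,0,0],[0,0,0],[0,0,0],[0,0,0],[0,0,0]]'

```text
t: 15.52
ee_pos: [0.6141, 0.0288, 0.1106]
tcp_rot: [-2.012, -1.948, -0.436]
wrist_force: [-0.6, -2.7, 5.9]
finger_gap: -0.0002
finger_force: 6.2
```

apply_moves --grip '[1,1,1,1,1,1,1,1]' --dp '[[0,0,0.6],[0,0,3],[0,0,3],[0.8,0.6,0],[0.8,0.6,0],[0.8,0.6,0],[0.8,0.6,0],[0.7,0.5,0]]' --turn '[[0,0,0],[0,0,0],[0,0,0],[-10,0,0],[-10,0,0],[-10,0,0],[-10,0,0],[-10,0,0]]'

```text
t: 16.52
ee_pos: [0.6524, 0.0589, 0.1762]
tcp_rot: [2.005, 1.94, -0.43]
wrist_force: [0.3, 0.2, -1.8]
finger_gap: 0.0
finger_force: 0.0
```

apply_moves --grip '[1,1,1,1,1,1,1,1,1,1]' --dp '[[-0.3,0,-5],[0,0,-1.8],[0,0,0],[0,-0.7,0],[0,-0.6,0],[0,-0.6,0],[0,-0.6,0],[0,-0.6,0],[0,-0.2,0],[0,0,0]]' --turn '[[0,0,0],[0,0,0],[0,0,0],[0,0,0],[0,0,0],[0,0,0],[0,0,0],[0,0,0],[0,0,0],[0,0,0]]'

```text
t: 17.77
ee_pos: [0.6507, 0.0253, 0.1105]
tcp_rot: [2.009, 1.941, -0.422]
wrist_force: [-2.9, 6.7, 17.2]
finger_gap: 0.0001
finger_force: 16.0
```

apply_moves --grip '[1,1,1,1,1,1,1,1,1,1,1]' --dp '[[0,0,0.6],[0,0,2.2],[0,3.3,0],[0,0,-2.8],[0,0,0],[0,-0.7,0],[0,-0.6,0],[0,-0.6,0],[0,-0.6,0],[0,-0.6,0],[0,-0.2,0]]' --turn '[[0,0,0],[0,0,0],[0,0,0],[0,0,0],[0,0,0],[0,0,0],[0,0,0],[0,0,0],[0,0,0],[0,0,0],[0,0,0]]'

```text
t: 19.15
ee_pos: [0.6508, 0.0262, 0.1103]
tcp_rot: [2.009, 1.943, -0.421]
wrist_force: [-4.4, 10.5, 19.3]
finger_gap: 0.0003
finger_force: 20.1
```

apply_moves --grip '[1,1,1,1,1,1,1,1,1,1,1]' --dp '[[0,0,0.6],[0,0,2.2],[0,3.3,0],[0,0,-2.8],[0,0,0],[0,-0.7,0],[0,-0.6,0],[0,-0.6,0],[0,-0.6,0],[0,-0.6,0],[0,-0.2,0]]' --turn '[[0,0,0],[0,0,0],[0,0,0],[0,0,0],[0,0,0],[0,0,0],[0,0,0],[0,0,0],[0,0,0],[0,0,0],[0,0,0]]'

```text
t: 20.52
ee_pos: [0.6508, 0.0262, 0.1103]
tcp_rot: [2.009, 1.943, -0.421]
wrist_force: [-4.3, 12.2, 20.8]
finger_gap: -0.0003
finger_force: 19.5
```

apply_moves --grip '[1,1,1,1,1,1,1,1,1,1,1]' --dp '[[0,0,0.6],[0,0,3.2],[4.2,3.2,0],[0,0,-3.6],[0,0,0],[0,-0.7,0],[0,-0.6,0],[0,-0.6,0],[0,-0.6,0],[0,-0.6,0],[0,-0.2,0]]' --turn '[[0,0,0],[0,0,0],[0,0,0],[0,0,0],[0,0,0],[0,0,0],[0,0,0],[0,0,0],[0,0,0],[0,0,0],[0,0,0]]'

```text
t: 21.9
ee_pos: [0.6912, 0.0233, 0.111]
tcp_rot: [2.009, 1.942, -0.427]
wrist_force: [-1.6, 1.4, 7.2]
finger_gap: 0.0001
finger_force: 4.6
```

apply_moves --grip '[1,1,1,1,1,1,1,1]' --dp '[[0,0,0.6],[0,0,4],[0,0,3],[-6,-2,0],[-6,0,0],[-6,0,0],[-6,0,0],[-4,0,0]]' --turn '[[0,0,0],[0,0,0],[0,0,0],[5,0,0],[5,0,0],[5,0,0],[5,0,0],[5,0,0]]'

```text
t: 22.9
ee_pos: [0.4083, 0.0042, 0.1843]
tcp_rot: [-2.257, -2.185, -0.004]
wrist_force: [-0.3, -0.9, 0.6]
finger_gap: -0.0004
finger_force: 0.0
```

```bash
python3 -c "
from h import *
look('pics/w6.png')"; python3 match.py pics/w6.png.npz
```

```text
front comb [1.21 0.79 1.22 0.97 1.05 0.97 0.95 0.83] top-only [0.72 0.57 0.83 0.68 0.64 0.58 0.63 0.72]
middle comb [1.18 0.93 1.18 0.86 1.25 0.99 1.43 0.81] top-only [0.75 0.48 0.64 0.57 0.67 0.61 0.74 0.38]
back comb [1.44 1.44 1.32 1.22 1.45 1.37 1.52 1.34] top-only [0.72 0.74 0.65 0.63 0.69 0.72 0.75 0.64]
```

View pics/w6.png

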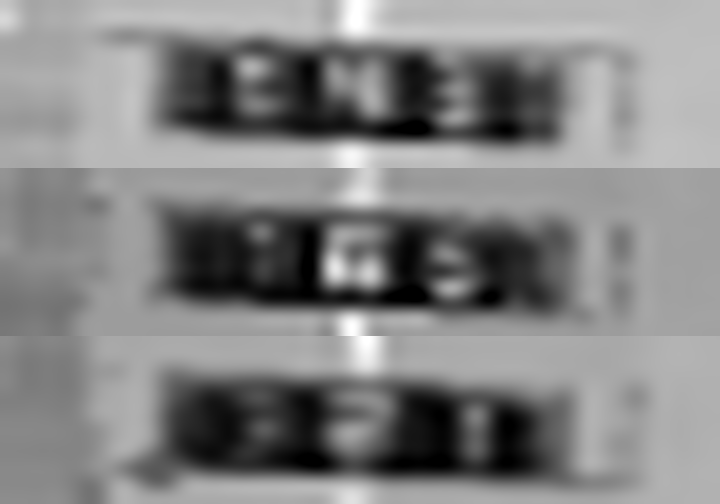

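Front 3‑**2**‑1, middle 7‑**6**‑5 and back 5‑**4**‑3, so the code 2‑6‑4 is set. Now the handle.

```bash
python3 -c "
from h import *
print(at_z('top',[(310,230),(331,230),(352,229)],.062)); print(W([[-.151,0,.062]]), proj('top',W([[-.151,0,.062],[-.151,.065,.062],[-.151,-.065,.062]])))
P=cloud('top',np.load('top0.npz')['D'])
q=P[222:236,300:360].reshape(-1,3); q=q[(q[:,2]>.05)&(q[:,2]<.075)]; print(len(q),q.mean(0),q.min(0),q.max(0))
"
```

```text
[[ 0.50580657 -0.09650359  0.062     ]
 [ 0.50755814 -0.16971916  0.062     ]
 [ 0.51280379 -0.2428923   0.062     ]]
[[ 0.51897534 -0.13703063  0.062     ]] [[321.68366806 226.50817573]
 [303.07953672 225.47623614]
 [340.29276    227.54072301]]
140 [ 0.51978414 -0.17126695  0.06584456] [ 0.511683   -0.23603571  0.05264631] [ 0.53689868 -0.09602486  0.07445518]
```

apply_moves --grip '[0.4,0.4,0.4,0.4,0.4,0.4,0.4,0.4]' --dp '[[3.6,-5.6,0],[3.6,-5.6,0],[3.7,-5.8,0],[0,0,0],[0,0,-5],[0,0,-4],[0,0,-2.5],[0,0,0]]' --turn '[[0,0,0],[0,0,0],[0,0,0],[0,0,0],[0,0,0],[0,0,0],[0,0,0],[0,0,0]]'

```text
t: 24.05
ee_pos: [0.5112, -0.1524, 0.0669]
tcp_rot: [-2.254, -2.184, 0.003]
wrist_force: [-0.4, -0.2, 0.5]
finger_gap: 0.0255
finger_force: 0.0
```

apply_moves --grip '[0.4,0.4,0.4,0.4,1,1,1,1]' --dp '[[0.7,-1,0.5],[0,0,-1.5],[0,0,-1.3],[0,0,0],[0,0,0],[0,0,0],[0,0,0],[0,0,0]]' --turn '[[0,0,0],[0,0,0],[0,0,0],[0,0,0],[0,0,0],[0,0,0],[0,0,0],[0,0,0]]'

```text
t: 25.05
ee_pos: [0.5185, -0.1635, 0.0455]
tcp_rot: [-2.257, -2.185, 0.002]
wrist_force: [-3.4, -0.2, 9.6]
finger_gap: 0.0091
finger_force: 58.6
```

Gripped the bar (9.1 mm). Pulling.

apply_moves --grip '[1,1,1,1,1,1,1,1,1,1]' --dp '[[-0.5,0,0],[-1,0,0],[-1.5,0.05,0],[-1.5,0.05,0],[-1.5,0.05,0],[-1.5,0.05,0],[-1.5,0.05,0],[-1.0,0.05,0],[-0.7,0,0],[0,0,0]]' --turn '[[0,0,0],[0,0,0],[0,0,0],[0,0,0],[0,0,0],[0,0,0],[0,0,0],[0,0,0],[0,0,0],[0,0,0]]'

```text
t: 26.3
ee_pos: [0.4134, -0.1606, 0.0455]
tcp_rot: [2.256, 2.183, 0.005]
wrist_force: [7.7, 1.6, -2.1]
finger_gap: 0.0089
finger_force: 59.9
```

apply_moves --grip '[0.4,0.4,0.4,0.4,0.4,0.4,0.4,0.4]' --dp '[[0,0,0],[0,0,0],[0,0,5],[0,0,5],[0,0,5],[0,5,0],[0,5,0],[0,5,0]]' --turn '[[0,0,0],[0,0,0],[0,0,0],[0,0,0],[0,0,0],[0,0,0],[0,0,0],[0,0,0]]'

```text
t: 27.3
ee_pos: [0.4109, -0.0095, 0.1949]
tcp_rot: [-2.258, -2.183, 0.002]
wrist_force: [0.1, -0.1, 0.3]
finger_gap: 0.0256
finger_force: 0.0
```

```bash
python3 - <<'E'
from h import *
s=manip.read_state(); print(np.round(s['joint_pos'],2),s['ee_pos'],s['tcp_rot'])
I,D=viewer.get_image('top'); np.savez('top1.npz',I=I,D=D); P=cloud('top',D)
for (u,v) in [(168,212),(212,207),(183,248),(211,243)]:
    w=P[v-18:v+18,u-18:u+18].reshape(-1,3); q=w[(w[:,2]>.052)&(w[:,2]<.07)]
    if len(q)>3: (c,r)=cv2.minEnclosingCircle(q[:,:2].astype(np.float32)); print(u,v,len(q),np.round(c,4),round(2e3*r,1))
L=(P-C0)@CR
# pocket floors
m=(abs(L[...,0]+.15)<.045)&(abs(L[...,1])<.22)&(L[...,2]>.008)&(L[...,2]<.030)
n,lab,st,cen=cv2.connectedComponentsWithStats(m.astype(np.uint8))
for i in range(1,n):
    if st[i,4]>30: q=L[lab==i]; print(st[i],np.round(q.mean(0),4),np.round(q.min(0),3),np.round(q.max(0),3),'world',np.round(P[lab==i].mean(0),4))
# drawer front plate top edge
m=(L[...,0]<-.19)&(L[...,0]>-.23)&(abs(L[...,1])<.2)&(abs(L[...,2]-.088)<.008); print('plate x',np.percentile(L[m][:,0],[5,50,95]),np.percentile(L[m][:,1],[1,99]))
c=cv2.resize(I[195:270,245:400],None,fx=5,fy=5,interpolation=cv2.INTER_CUBIC); cv2.imwrite('pics/d1.png',c)
E
```

```text
[-0.02 -0.02 -0.52  1.07 -0.    1.58] [ 0.41088844 -0.00948424  0.19487764] [-2.25813740e+00 -2.18320533e+00  2.17862670e-03]
168 212 71 [0.5349 0.3828] 107.5
212 207 120 [0.5821 0.2553] 44.7
183 248 88 [0.4823 0.3496] 39.0
211 243 61 [0.454 0.253] 31.5
[294 219  15  14 157] [-0.148   0.0703  0.0178] [-0.172  0.045  0.008] [-0.125  0.096  0.029] world [ 0.5242 -0.0669  0.0178]
[311 219  17  16 210] [-0.1486  0.0052  0.0187] [-0.176 -0.023  0.009] [-0.121  0.035  0.03 ] world [ 0.5215 -0.1319  0.0187]
[331 219  19  19 266] [-0.1481 -0.0692  0.0187] [-0.182 -0.101  0.009] [-0.117 -0.036  0.029] world [ 0.5197 -0.2063  0.0187]
[353 219  21  21 335] [-0.1478 -0.1506  0.0184] [-0.185 -0.186  0.008] [-0.112 -0.115  0.03 ] world [ 0.5174 -0.2876  0.0184]
plate x [-0.21975377 -0.21270903 -0.20535805] [-0.19744351  0.03280291]
```

View pics/d1.png

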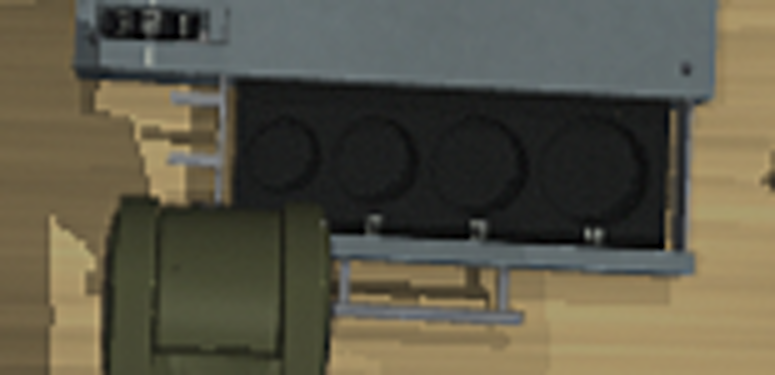

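Die head 3 has been knocked: its x went from 0.433 to 0.482. Pockets 2 and 3 are labelled at about (319,240) and (340,241) in the crop's source pixels, so the order is confirmed. I'll go to head 4 while re-measuring.

apply_moves --grip '[-0.5,-0.5,-0.5,-0.5,-0.5,-0.5,-0.5,-0.5,-0.5]' --dp '[[1,2.9,0],[1,2.9,0],[1,2.9,0],[1,2.9,0],[1,2.9,0],[1,2.9,0],[1,2.9,0],[1,2.9,0],[0,0,0]]' --turn '[[0,0,10],[0,0,10],[0,0,10],[0,0,10],[0,0,10],[0,0,10],[0,0,10],[0,0,10],[0,0,10]]'

```text
t: 28.48
ee_pos: [0.4919, 0.2224, 0.1943]
tcp_rot: [-0.039, -3.14, 0.002]
wrist_force: [0.0, -0.1, -0.6]
finger_gap: 0.0638
finger_force: 0.0
```

```bash
cat > heads.py <<'E'
from h import *
I,D=viewer.get_image('top'); P=cloud('top',D); L=(P-C0)@CR
m=((P[...,2]>.052)&(P[...,2]<.07)&(P[...,1]>.15)&(P[...,0]>.3)).astype(np.uint8)
n,lab,st,cen=cv2.connectedComponentsWithStats(m)
for i in range(1,n):
    if 40<st[i,4]<200:
        q=P[lab==i]; (c,r)=cv2.minEnclosingCircle(q[:,:2].astype(np.float32)); col=I[lab==i].mean(0).astype(int)
        print('collar',st[i].tolist(),'c',np.round(c,4),'mean',np.round(q[:,:2].mean(0),4),'d',round(2e3*r,1),'mid',np.round((q.min(0)+q.max(0))[:2]/2,4),col)
m=((abs(L[...,0]+.15)<.048)&(abs(L[...,1])<.22)&(L[...,2]>.005)&(L[...,2]<.037)).astype(np.uint8)
n,lab,st,cen=cv2.connectedComponentsWithStats(m)
for i in range(1,n):
    if st[i,4]>100:
        e=cen[i]; (u,r)=cv2.minEnclosingCircle(np.argwhere(lab==i)[:,::-1].astype(np.float32))
        w=at_z('top',[e,u],.044); print('pocket',st[i].tolist(),np.round(w[0],4),np.round(w[1],4),'cab',np.round((w-C0)@CR,4)[:,:2].tolist())
s=manip.read_state(); print(np.round(s['joint_pos'],2),s['ee_pos'],s['tcp_rot'])
E
python3 heads.py
```

```text
collar [19, 131, 11, 57, 145] c [0.7322 0.912 ] mean [0.7327 0.9112] d 200.2 mid [0.7322 0.9106] [14 14 70]
collar [64, 137, 14, 55, 121] c [0.7181 0.7462] mean [0.7131 0.7483] d 195.3 mid [0.7181 0.7475] [67 34 16]
collar [190, 164, 18, 17, 55] c [0.7045 0.3033] mean [0.6907 0.2898] d 67.8 mid [0.7006 0.3001] [94 96 86]
collar [208, 200, 9, 12, 67] c [0.5834 0.2514] mean [0.5856 0.2463] d 42.8 mid [0.5839 0.2482] [67 66 66]
pocket [294, 219, 16, 15, 168] [ 0.5213 -0.066   0.044 ] [ 0.521  -0.0672  0.044 ] cab [[-0.1509, 0.071], [-0.1512, 0.0699]]
pocket [310, 218, 18, 19, 225] [ 0.52   -0.1305  0.044 ] [ 0.5165 -0.1281  0.044 ] cab [[-0.1502, 0.0066], [-0.1538, 0.0089]]
pocket [330, 219, 21, 19, 289] [ 0.5181 -0.2035  0.044 ] [ 0.5146 -0.2025  0.044 ] cab [[-0.1498, -0.0665], [-0.1533, -0.0656]]
pocket [353, 218, 22, 22, 355] [ 0.5157 -0.2842  0.044 ] [ 0.5158 -0.2852  0.044 ] cab [[-0.1496, -0.1472], [-0.1495, -0.1481]]
[ 0.42  0.22 -0.26  1.1  -0.    0.44] [0.49147475 0.22156856 0.19421233] [-3.20910043e-02 -3.13925797e+00  2.55622165e-03]
```

apply_moves --grip '[-0.5,-0.5,-0.5,-0.5,-0.5,-0.5]' --dp '[[4.5,1.7,0],[4.5,1.6,0],[0,0,-5],[0,0,-5],[0,0,-3],[0,0,0]]' --turn '[[0,0,0],[0,0,0],[0,0,0],[0,0,0],[0,0,0],[0,0,0]]'

```text
t: 29.28
ee_pos: [0.5791, 0.2525, 0.062]
tcp_rot: [-0.055, -3.135, 0.005]
wrist_force: [-1.1, -0.3, 0.1]
finger_gap: 0.0641
finger_force: 0.0
```

apply_moves --grip '[-0.5,-0.5,-0.5,1,1,1,1,1]' --dp '[[0.3,0.2,0],[0,0,-2.6],[0,0,0],[0,0,0],[0,0,0],[0,0,0],[0,0,0],[0,0,0]]' --turn '[[0,0,0],[0,0,0],[0,0,0],[0,0,0],[0,0,0],[0,0,0],[0,0,0],[0,0,0]]'

```text
t: 30.28
ee_pos: [0.5865, 0.2558, 0.0417]
tcp_rot: [0.052, 3.138, -0.002]
wrist_force: [-0.4, -4.5, 6.0]
finger_gap: 0.0419
finger_force: 61.6
```

apply_moves --grip '[-0.3,-0.3,-0.3,-0.3]' --dp '[[0,0,0],[0,0,0],[-0.4,0,0],[0,0,0]]' --turn '[[0,0,0],[0,0,0],[0,0,0],[0,0,0]]'

```text
t: 30.78
ee_pos: [0.5807, 0.2566, 0.0392]
tcp_rot: [-0.051, -3.141, 0.0]
wrist_force: [-0.5, -0.5, 0.2]
finger_gap: 0.0554
finger_force: 0.0
```

apply_moves --grip '[1,1,1,1,1]' --dp '[[0,0,0],[0,0,0],[0,0,0],[0,0,0],[0,0,0]]' --turn '[[0,0,0],[0,0,0],[0,0,0],[0,0,0],[0,0,0]]'

```text
t: 31.4
ee_pos: [0.5811, 0.2563, 0.0396]
tcp_rot: [-0.051, -3.141, 0.001]
wrist_force: [-3.3, -1.1, 5.8]
finger_gap: 0.0424
finger_force: 61.3
```

apply_moves --grip '[1,1,1,1,1,1,1,1,1,1,1,1,1,1,1,1]' --dp '[[0,0,3],[0,0,5],[0,0,5.5],[0,-3,0],[-0.6,-5,0],[-0.7,-5,0],[-0.7,-5,0],[-0.7,-5,0],[-0.7,-5,0],[-0.7,-5,0],[-0.7,-5,0],[-0.7,-5,0],[-0.7,-5,0],[-0.4,-5,0],[0,-3,0],[0,0,0]]' --turn '[[0,0,0],[0,0,0],[0,0,0],[0,0,0],[0,0,0],[0,0,0],[0,0,0],[0,0,0],[0,0,0],[0,0,0],[0,0,0],[0,0,0],[0,0,0],[0,0,0],[0,0,0],[0,0,0]]'

```text
t: 33.4
ee_pos: [0.5143, -0.3053, 0.1726]
tcp_rot: [-0.056, -3.139, -0.001]
wrist_force: [0.2, 1.7, -6.5]
finger_gap: 0.0424
finger_force: 63.2
```

apply_moves --grip '[1,1,1,1,1,1]' --dp '[[0,2.1,0],[0,0,0],[0,0,-4],[0,0,-4],[0,0,-0.3],[0,0,0]]' --turn '[[0,0,0],[0,0,0],[0,0,0],[0,0,0],[0,0,0],[0,0,0]]'

```text
t: 34.15
ee_pos: [0.5157, -0.2819, 0.0922]
tcp_rot: [0.05, 3.141, -0.0]
wrist_force: [0.9, -0.3, -5.1]
finger_gap: 0.0418
finger_force: 63.1
```

apply_moves --grip '[1,1,1,1]' --dp '[[0,-0.15,-0.4],[0,0,-0.5],[0,0,-0.5],[0,0,0]]' --turn '[[0,0,0],[0,0,0],[0,0,0],[0,0,0]]'

```text
t: 34.65
ee_pos: [0.5147, -0.2838, 0.0768]
tcp_rot: [-0.051, -3.14, -0.001]
wrist_force: [0.6, 0.6, -5.6]
finger_gap: 0.0421
finger_force: 63.4
```

apply_moves --grip '[1,1,1,1,1]' --dp '[[0,0,-0.6],[0,0,-0.6],[0,0,-0.5],[0,0,-0.2],[0,0,0]]' --turn '[[0,0,0],[0,0,0],[0,0,0],[0,0,0],[0,0,0]]'

```text
t: 35.28
ee_pos: [0.5152, -0.2839, 0.0582]
tcp_rot: [-0.051, -3.141, -0.0]
wrist_force: [0.3, 0.3, -6.6]
finger_gap: 0.0425
finger_force: 63.8
```

apply_moves --grip '[1,1,-0.35,-0.35,-0.35,-0.35,-0.35,-0.35,-0.35,-0.35,-0.35,-0.35,-0.35,-0.35,-0.35,-0.35,-0.35,-0.35]' --dp '[[0,0,-0.15],[0,0,0],[0,0,0],[0,0,0],[0,0,5],[0,0,5.5],[0,3,0],[-0.3,5.5,0],[-0.3,5.5,0],[-0.3,5.5,0],[-0.3,5.5,0],[-0.4,5.5,0],[-0.4,5.5,0],[-0.4,5.5,0],[-0.4,5.5,0],[-0.4,5.5,0],[0,5.0,0],[0,0,0]]' --turn '[[0,0,0],[0,0,0],[0,0,0],[0,0,0],[0,0,0],[0,0,0],[0,0,0],[0,0,0],[0,0,0],[0,0,0],[0,0,0],[0,0,0],[0,0,0],[0,0,0],[0,0,0],[0,0,0],[0,0,0],[0,0,0]]'

```text
t: 37.52
ee_pos: [0.4833, 0.2944, 0.162]
tcp_rot: [0.044, 3.14, 0.002]
wrist_force: [0.8, 0.1, -0.9]
finger_gap: 0.0578
finger_force: 0.0
```

```bash
cat > h4.py <<'E'
from h import *
I,D=viewer.get_image('top'); P=cloud('top',D)
import sys
q=P[200:270,270:390].reshape(-1,3); q=q[(q[:,0]>.46)&(q[:,0]<.565)]
for nm,y in(('p4',-.285),('p3',-.204),('p2',-.131)):
    w=q[abs(q[:,1]-y)<.04]; w=w[(np.hypot(w[:,0]-.516,w[:,1]-y)<.03)]; c=w[(w[:,2]>.065)&(w[:,2]<.1)]
    print(nm,len(w),'collar top',len(c),np.round(np.median(c,0),4) if len(c) else np.round(np.median(w,0),4), np.round(np.percentile(c[:,2],[10,90]),4) if len(c) else '')
I2,D2=viewer.get_image('scene'); P2=cloud('scene',D2)
for n,PP in(('top',P),('scene',P2)):
    m=((PP[...,2]>.052)&(PP[...,2]<.07)&(PP[...,1]>.2)&(PP[...,1]<.5)&(PP[...,0]>.38)&(PP[...,0]<.63)).astype(np.uint8)
    k,lab,st,cen=cv2.connectedComponentsWithStats(m)
    for i in range(1,k):
        if st[i,4]>20:
            a=PP[lab==i]; (c,r)=cv2.minEnclosingCircle(a[:,:2].astype(np.float32)); print(n,st[i].tolist(),np.round(c,4),round(2e3*r,1))
E
python3 h4.py
```

```text
p4 225 collar top 132 [ 0.5165 -0.2816  0.0803] [0.074  0.0855]
p3 216 collar top 0 [ 0.5161 -0.2045  0.0184] 
p2 217 collar top 0 [ 0.5165 -0.1319  0.0185] 
top [205, 238, 10, 10, 65] [0.4542 0.2527] 32.5
scene [358, 206, 10, 10, 79] [0.4561 0.2571] 34.6
scene [385, 220, 13, 11, 110] [0.4838 0.3524] 42.7
scene [402, 244, 12, 10, 90] [0.563  0.4133] 35.5
```

apply_moves --grip '[-0.35,-0.35,-0.35,-0.35,-0.35]' --dp '[[0,5.6,0],[0,0,0],[0,0,-5],[0,0,-4],[0,0,0]]' --turn '[[0,0,0],[0,0,0],[0,0,0],[0,0,0],[0,0,0]]'

```text
t: 38.25
ee_pos: [0.4809, 0.3435, 0.069]
tcp_rot: [-0.054, -3.136, 0.007]
wrist_force: [0.2, -0.9, 0.5]
finger_gap: 0.0573
finger_force: 0.0
```

apply_moves --grip '[-0.35,-0.35,-0.35,-0.35,1,1,1,1]' --dp '[[0.1,0.6,0],[0,0,-1.5],[0,0,-1.5],[0,0,0],[0,0,0],[0,0,0],[0,0,0],[0,0,0]]' --turn '[[0,0,0],[0,0,0],[0,0,0],[0,0,0],[0,0,0],[0,0,0],[0,0,0],[0,0,0]]'

```text
t: 39.25
ee_pos: [0.4843, 0.3529, 0.0422]
tcp_rot: [0.051, 3.141, -0.0]
wrist_force: [-1.0, -2.8, 4.2]
finger_gap: 0.0357
finger_force: 60.6
```

apply_moves --grip '[1,1,1,1,1,1,1,1,1,1,1,1,1,1,1,1]' --dp '[[0,0,3],[0,0,5],[0,0,5],[0,-3,0],[0.3,-5,0],[0.4,-5,0],[0.4,-5,0],[0.4,-5,0],[0.4,-5,0],[0.4,-5,0],[0.4,-5,0],[0.4,-5,0],[0.4,-5,0],[0,-5,0],[0,-2.6,0],[0,0,0]]' --turn '[[0,0,0],[0,0,0],[0,0,0],[0,0,0],[0,0,0],[0,0,0],[0,0,0],[0,0,0],[0,0,0],[0,0,0],[0,0,0],[0,0,0],[0,0,0],[0,0,0],[0,0,0],[0,0,0]]'

```text
t: 41.25
ee_pos: [0.519, -0.2046, 0.1712]
tcp_rot: [-0.056, -3.141, -0.001]
wrist_force: [0.0, 0.5, -3.8]
finger_gap: 0.0357
finger_force: 61.1
```

apply_moves --grip '[1,1,1,1]' --dp '[[0,0,-4],[0,0,-3.6],[0,0,0],[0,0,0]]' --turn '[[0,0,0],[0,0,0],[0,0,0],[0,0,0]]'

```text
t: 41.75
ee_pos: [0.5199, -0.2025, 0.0969]
tcp_rot: [0.05, 3.14, -0.0]
wrist_force: [0.1, 0.4, -2.8]
finger_gap: 0.036
finger_force: 61.1
```

apply_moves --grip '[1,1,1,1]' --dp '[[0,0,-0.7],[0,0,-0.6],[0,0,-0.5],[0,0,0]]' --turn '[[0,0,0],[0,0,0],[0,0,0],[0,0,0]]'

```text
t: 42.25
ee_pos: [0.5188, -0.2028, 0.0773]
tcp_rot: [-0.051, -3.14, -0.001]
wrist_force: [0.9, 1.0, -4.2]
finger_gap: 0.0362
finger_force: 61.1
```

apply_moves --grip '[1,1,1,1,1,-0.2,-0.2,-0.2,-0.2]' --dp '[[0,0,-0.6],[0,0,-0.6],[0,0,-0.4],[0,0,-0.2],[0,0,0],[0,0,0],[0,0,0],[0,0,5],[0,0,5]]' --turn '[[0,0,0],[0,0,0],[0,0,0],[0,0,0],[0,0,0],[0,0,0],[0,0,0],[0,0,0],[0,0,0]]'

```text
t: 43.38
ee_pos: [0.5188, -0.2028, 0.1606]
tcp_rot: [-0.051, -3.14, -0.0]
wrist_force: [0.6, 0.1, 0.7]
finger_gap: 0.0509
finger_force: 0.0
```

apply_moves --grip '[-0.2,-0.2,-0.2,-0.2,-0.2,-0.2,-0.2,-0.2,-0.2,-0.2,-0.2,-0.2,-0.2]' --dp '[[0,3,0],[0.4,5,0],[0.4,5,0],[0.4,5,0],[0.4,5,0],[0.4,5,0],[0.4,5,0],[0.4,5,0],[0.4,5,0],[0.4,5,0],[0.4,5,0],[0,2.5,0],[0,0,0]]' --turn '[[0,0,0],[0,0,0],[0,0,0],[0,0,0],[0,0,0],[0,0,0],[0,0,0],[0,0,0],[0,0,0],[0,0,0],[0,0,0],[0,0,0],[0,0,0]]'

```text
t: 45.0
ee_pos: [0.5589, 0.3533, 0.1595]
tcp_rot: [-0.048, -3.141, 0.001]
wrist_force: [-0.2, -0.6, -0.5]
finger_gap: 0.0513
finger_force: 0.0
```

```bash
python3 h4.py
```

```text
p4 234 collar top 129 [ 0.5167 -0.282   0.0799] [0.0742 0.0854]
p3 223 collar top 95 [ 0.5175 -0.2019  0.0798] [0.0738 0.0857]
p2 219 collar top 0 [ 0.5163 -0.1317  0.0196] 
top [205, 238, 9, 10, 55] [0.4539 0.2531] 31.3
scene [358, 206, 10, 10, 79] [0.4537 0.2555] 36.7
scene [402, 244, 12, 11, 87] [0.5633 0.4156] 36.8
```

Heads 4 and 3 are seated (tops at 80 mm). Head 2 has not moved.

apply_moves --grip '[-0.2,-0.2,-0.2,-0.2,-0.2]' --dp '[[0.1,5.8,0],[0,0,0],[0,0,-5],[0,0,-4],[0,0,0]]' --turn '[[0,0,0],[0,0,0],[0,0,0],[0,0,0],[0,0,0]]'

```text
t: 45.72
ee_pos: [0.5579, 0.4062, 0.0664]
tcp_rot: [-0.054, -3.135, 0.008]
wrist_force: [0.3, -0.5, -0.0]
finger_gap: 0.0515
finger_force: 0.0
```

apply_moves --grip '[-0.2,-0.2,-0.2,-0.2,1,1,1,1]' --dp '[[0,0.3,0],[0,0,-1.3],[0,0,-1.4],[0,0,0],[0,0,0],[0,0,0],[0,0,0],[0,0,0]]' --turn '[[0,0,0],[0,0,0],[0,0,0],[0,0,0],[0,0,0],[0,0,0],[0,0,0],[0,0,0]]'

```text
t: 46.72
ee_pos: [0.5603, 0.4128, 0.0431]
tcp_rot: [0.051, 3.141, -0.0]
wrist_force: [-0.7, -2.4, 2.2]
finger_gap: 0.0299
finger_force: 59.5
```

apply_moves --grip '[1,1,1,1,1,1,1,1,1,1,1,1,1,1,1,1]' --dp '[[0,0,3],[0,0,5],[0,0,5],[0,-2.5,0],[-0.4,-5,0],[-0.4,-5,0],[-0.4,-5,0],[-0.4,-5,0],[-0.4,-5,0],[-0.4,-5,0],[-0.4,-5,0],[-0.4,-5,0],[-0.4,-5,0],[-0.3,-5,0],[0,-1.8,0],[0,0,0]]' --turn '[[0,0,0],[0,0,0],[0,0,0],[0,0,0],[0,0,0],[0,0,0],[0,0,0],[0,0,0],[0,0,0],[0,0,0],[0,0,0],[0,0,0],[0,0,0],[0,0,0],[0,0,0],[0,0,0]]'

```text
t: 48.72
ee_pos: [0.5212, -0.1306, 0.1725]
tcp_rot: [0.054, 3.141, 0.001]
wrist_force: [-0.1, 1.0, -3.1]
finger_gap: 0.0299
finger_force: 60.2
```

apply_moves --grip '[1,1,1,1]' --dp '[[0,0,-4],[0,0,-3.6],[0,0,0],[0,0,0]]' --turn '[[0,0,0],[0,0,0],[0,0,0],[0,0,0]]'

```text
t: 49.22
ee_pos: [0.5221, -0.1292, 0.0979]
tcp_rot: [0.049, 3.14, 0.0]
wrist_force: [-0.2, -0.3, -2.6]
finger_gap: 0.0297
finger_force: 60.2
```

apply_moves --grip '[1,1,1,1]' --dp '[[0,-0.1,-0.7],[0,0,-0.6],[0,0,-0.5],[0,0,0]]' --turn '[[0,0,0],[0,0,0],[0,0,0],[0,0,0]]'

```text
t: 49.72
ee_pos: [0.5208, -0.1309, 0.0784]
tcp_rot: [-0.051, -3.14, -0.0]
wrist_force: [-0.9, -1.3, -3.2]
finger_gap: 0.0297
finger_force: 60.2
```

apply_moves --grip '[1,1,1,1,1,-0.2,-0.2,-0.2,-0.2]' --dp '[[0,0,-0.6],[0,0,-0.6],[0,0,-0.4],[0,0,-0.2],[0,0,0],[0,0,0],[0,0,0],[0,0,5],[0,0,5]]' --turn '[[0,0,0],[0,0,0],[0,0,0],[0,0,0],[0,0,0],[0,0,0],[0,0,0],[0,0,0],[0,0,0]]'

```text
t: 50.85
ee_pos: [0.5208, -0.1308, 0.1616]
tcp_rot: [-0.051, -3.14, -0.0]
wrist_force: [1.1, 0.2, 1.0]
finger_gap: 0.0511
finger_force: 0.0
```

apply_moves --grip '[1,1,1,1,1,1,1,1,1,1]' --dp '[[-1.5,-0.4,0],[-1.5,-0.4,0],[-1.5,-0.4,0],[-1.5,-0.4,0],[-1.5,-0.4,0],[-1.5,-0.4,0],[-1.5,-0.4,0],[-1.5,-0.2,0],[-1.5,0,0],[0,0,0]]' --turn '[[0,0,-10],[0,0,-10],[0,0,-10],[0,0,-10],[0,0,-10],[0,0,-10],[0,0,-10],[0,0,-10],[0,0,-10],[0,0,0]]'

```text
t: 52.1
ee_pos: [0.3857, -0.1609, 0.161]
tcp_rot: [2.256, 2.186, 0.0]
wrist_force: [0.8, -0.8, 0.4]
finger_gap: 0.0001
finger_force: 0.0
```

```bash
python3 h4.py; python3 -c "
from h import *
look('pics/w7.png')"; python3 match.py pics/w7.png.npz
```

```text
p4 227 collar top 132 [ 0.5193 -0.2817  0.0795] [0.0732 0.0856]
p3 222 collar top 98 [ 0.5175 -0.2015  0.0806] [0.0743 0.087 ]
p2 227 collar top 68 [ 0.5197 -0.1298  0.0805] [0.0734 0.0864]
top [205, 238, 10, 10, 62] [0.4537 0.2528] 32.5
scene [358, 206, 10, 11, 78] [0.4548 0.2526] 39.4
front comb [1.21 0.79 1.22 0.98 1.05 0.99 0.95 0.85] top-only [0.72 0.56 0.83 0.68 0.64 0.57 0.62 0.72]
middle comb [1.18 0.94 1.18 0.86 1.26 0.99 1.44 0.81] top-only [0.75 0.47 0.63 0.57 0.67 0.6  0.74 0.38]
back comb [1.44 1.45 1.32 1.22 1.46 1.37 1.52 1.34] top-only [0.72 0.74 0.65 0.62 0.7  0.72 0.75 0.64]
```

apply_moves --grip '[1,1,1,1,1,1,1,1,1,1,1,1,1,1]' --dp '[[0,0,-5],[0,0,-4],[0,0,-2.4],[0,0,0],[0.8,0,0],[1.2,0,0],[1.5,-0.05,0],[1.5,-0.05,0],[1.5,-0.05,0],[1.5,-0.05,0],[1.0,-0.05,0],[1,0,0],[0.5,0,0],[0,0,0]]' --turn '[[0,0,0],[0,0,0],[0,0,0],[0,0,0],[0,0,0],[0,0,0],[0,0,0],[0,0,0],[0,0,0],[0,0,0],[0,0,0],[0,0,0],[0,0,0],[0,0,0]]'

```text
t: 54.1
ee_pos: [0.4919, -0.1634, 0.0468]
tcp_rot: [2.257, 2.185, 0.001]
wrist_force: [-0.3, 0.3, -0.5]
finger_gap: 0.0001
finger_force: 0.0
```

apply_moves --grip '[1,1,1,1]' --dp '[[0.5,0,0],[0.4,0,0],[0.3,0,0],[0,0,0]]' --turn '[[0,0,0],[0,0,0],[0,0,0],[0,0,0]]'

```text
t: 54.6
ee_pos: [0.4996, -0.1634, 0.0463]
tcp_rot: [-2.255, -2.181, 0.008]
wrist_force: [-11.1, -0.3, 9.0]
finger_gap: 0.0003
finger_force: 6.0
```

apply_moves --grip '[1,1,1,1,1,1,1,1]' --dp '[[0.3,0,0],[0,0,0],[-2,0,0],[-1.5,0,0],[0,0,5],[0,0,5],[0,5,3],[0,5,0]]' --turn '[[0,0,0],[0,0,0],[0,0,0],[0,0,0],[0,0,0],[0,0,0],[0,0,0],[0,0,0]]'

```text
t: 55.6
ee_pos: [0.4738, -0.063, 0.18]
tcp_rot: [2.256, 2.179, 0.007]
wrist_force: [1.0, 0.4, -0.2]
finger_gap: -0.0001
finger_force: 0.0
```

```bash
python3 -c "
from h import *
P=cloud('top',viewer.get_image('top')[1]); P0=cloud('top',np.load('top0.npz')['D'])
for p in(P,P0):
    L=(p-C0)@CR
    m=(abs(L[...,0]+.15)<.02)&(L[...,1]<.0)&(L[...,1]>-.09)&(L[...,2]>.052)&(L[...,2]<.072)
    f=(L[...,0]<-.1)&(L[...,0]>-.135)&(L[...,1]<.02)&(L[...,1]>-.19)&(abs(L[...,2]-.088)<.008)
    print(m.sum(),L[m].mean(0),f.sum(),L[f].mean(0))
"
```

```text
49 [-0.1468705  -0.07267368  0.06511253] 214 [-0.10763337 -0.10120556  0.08813092]
84 [-0.14889803 -0.05177678  0.0642473 ] 254 [-0.10817709 -0.0855462   0.08828501]
```

apply_moves --grip '[1,1,1,1,1,1,1,1,1,1,1,1]' --dp '[[4.6,2,0],[4.6,2,0],[4.6,2.1,0],[0,0,0],[0,0,-4],[0,0,-3.1],[0,0,0],[0,0.7,0],[0,0.6,0],[0,0.6,0],[0,0.6,0],[0,0.6,0]]' --turn '[[8.3,0,0],[8.3,0,0],[8.4,0,0],[0,0,0],[0,0,0],[0,0,0],[0,0,0],[0,0,0],[0,0,0],[0,0,0],[0,0,0],[0,0,0]]'

```text
t: 57.15
ee_pos: [0.6113, 0.027, 0.1101]
tcp_rot: [-2.014, -1.949, -0.435]
wrist_force: [-2.9, -6.4, 16.9]
finger_gap: -0.0001
finger_force: 15.0
```

apply_moves --grip '[1,1,1,1,1,1,1,1,1,1]' --dp '[[0,0,0.6],[0,0,2],[0,-3.1,0],[0,0,-2.6],[0,0,0],[0,0.6,0],[0,0.6,0],[0,0.6,0],[0,0.6,0],[0,0.7,0]]' --turn '[[0,0,0],[0,0,0],[0,0,0],[0,0,0],[0,0,0],[0,0,0],[0,0,0],[0,0,0],[0,0,0],[0,0,0]]'

```text
t: 58.4
ee_pos: [0.6115, 0.0264, 0.1098]
tcp_rot: [-2.015, -1.95, -0.434]
wrist_force: [-3.0, -9.2, 15.8]
finger_gap: -0.0001
finger_force: 20.3
```

apply_moves --grip '[1,1,1,1,1,1,1]' --dp '[[0,0,0.6],[0,0,4],[0,0,3],[-6,-3,0],[-6,-3,0],[-6,-3,0],[0,0,0]]' --turn '[[0,0,0],[0,0,0],[0,0,0],[-8,0,0],[-8,0,0],[-9,0,0],[0,0,0]]'

```text
t: 59.28
ee_pos: [0.4369, -0.054, 0.1821]
tcp_rot: [-2.255, -2.186, 0.003]
wrist_force: [1.3, 0.6, 0.3]
finger_gap: -0.0001
finger_force: 0.0
```

```bash
python3 -c "
from h import *
look('pics/w8.png')"; python3 match.py pics/w8.png.npz
```

```text
front comb [1.34 0.75 1.   1.05 0.82 0.95 0.88 0.56] top-only [0.75 0.57 0.56 0.67 0.46 0.67 0.47 0.57]
middle comb [1.17 0.93 1.18 0.86 1.25 0.99 1.44 0.8 ] top-only [0.75 0.48 0.64 0.57 0.67 0.61 0.74 0.38]
back comb [1.44 1.44 1.32 1.21 1.45 1.37 1.52 1.34] top-only [0.72 0.74 0.65 0.62 0.69 0.71 0.74 0.64]
```

View pics/w8.png

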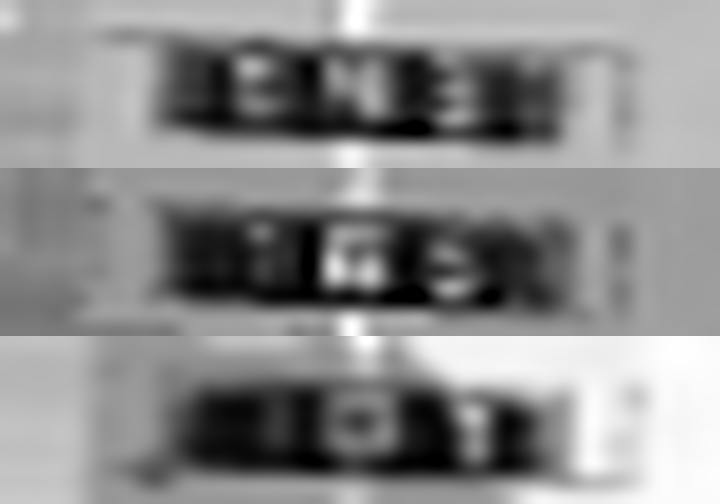

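Front shows 0 (1 left, 7 right), middle 6 and back 4. The drawer is home and the arm is clear, so I'm handing in.

```bash
python3 -c "
from h import *
print(ticket.hand_in())"
```

```text
the job is handed in; nothing more can be done
None
```

The job is done and handed in: die heads 2, 3 and 4 are seated in their own pockets (size 1 was not on the bench, so pocket 1 is empty), the drawer is pushed home, and the wheels read 0-6-4.

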